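# Start and run home a coarse-thread desiccant plug

### The job

Close the sensor housing with the steel desiccant plug: set the plug square in the open port, back it off counter-clockwise until you feel its thread pins drop into the thread starts, then run it in clockwise until its flange sits fully home on the rim, and let go. Never force it: keep contact with the housing light, stop turning as soon as it comes up against something, and leave the other things on the bench where they are.

Things in the scene. Friction and masses are not known exactly. Their poses are not given: they have to be found in the camera images.
- housing: Sensor housing bolted to the bench (immovable): aluminium base plate 130 x 96 x 8 mm carrying an upright round pot, outer diameter 63 mm, rim 44 mm above the bench, and behind it (+x of its frame) a grey terminal box 36 mm high. Origin on the bench under the axis of the pot; z up.
- port (a point): Centre of the pot's mouth, at rim height, 44 mm above the bench; z up along the pot axis. The mouth is 47 mm wide. Inside sits a fixed steel thread ring with three starts and a 32 mm clear hole. The ring's clocking about the axis differs every time and is NOT shown by this or any other frame: it must be felt.
- crest (a point): Point on the pot axis 5 mm below the rim, where the pins ride on the ring's three crests. Seen from above each crest is 74 degrees long and its top rises counter-clockwise, 4.6 mm per rad; after it comes a 46 degree gap (the thread start) whose counter-clockwise side is an 8 degree wide stop tooth. On the crests the plug's flange underside stands 8.5 to 14.5 mm above the rim (15.5 mm on top of the teeth).
- thread_start (a point): Point on the pot axis 13.6 mm below the rim, where the pins lie once dropped into the gaps: flange underside 4 mm above the rim. From the crests clockwise jams on the teeth; counter-clockwise (under 95 degrees) climbs, then falls if let down. A fall ending over 7 mm above the rim is only off a tooth onto a crest: keep backing off. Counter-clockwise in a gap ends at the tooth.
- thread_end (a point): Point on the pot axis 17.5 mm below the rim, where the pins lie when the flange is home. From the gaps, clockwise 50 to 85 degrees leads the pins under the crests and down, 4.6 mm per rad with 1.5 mm vertical play, until the flange meets the rim; 18 degrees or less beyond that it stops hard. A down push of 2 to 5 N and a torque under 0.15 N m are enough throughout; stop when either grows.
- plug: Steel plug, 58 mm tall, 0.15 kg, loose, upright on its nose. Origin under the nose's centre, z up, x along the grip bar. Nose 30 mm wide, 5 mm chamfer; three radial pins 5 mm thick, 120 degrees apart, to 21.5 mm from the axis, 10.5 mm up (one along +x); flange 54 mm wide, 28 to 33 mm up; grip bar 40 long (x), 14 thick (y), 33 to 58 mm up: grip across its thickness from above.
- plug_seat (a point): Centre of the underside of the plug's flange, 28 mm above the plug's origin; z up.
- heatsink: Bystander: black finned heatsink 38 x 45 x 22 mm, loose on the bench, origin under its centre.
- transformer: Bystander: small transformer 46 x 42 x 34 mm, loose on the bench, origin under its centre.
- jar_washers: Bystander: screw-top jar 51 mm in diameter, 56 mm tall, loose on the bench, origin under its centre.
There are look-alikes about, which are no part of the job. Several things have the shape of the plug; the one meant has the colours described above.

How it is judged:
By the outcome, as a careful person would: the job done as asked, in the order asked, and still so for the second after the job is handed in, with the robot touching nothing.
It also fails if it takes over 72 s, if anything falls off the work surface, if the arm or the gripper's body presses on something with over 40 N, if the wrist force passes 120 N, or if a joint passes its speed limit or range.

### The arm

A 6-joint arm with a two-finger parallel gripper is mounted at the origin on a cart in front of the work surface, level with it; the furniture and walls round the work are solid. World frame = base frame: x ahead of the robot, y to its left, z up, the work surface at z = 0. Lengths are in m, angles in rad, forces in N, time in s.
With the tool pointing down it reaches from about 0.3 to 0.875 m from the base axis. Payload 6.4 kg.
Tool frame: the origin (TCP) lies at the very end of the fingers, on their centre line; the grasp point (between the pads) lies 19 mm behind it; z points along the fingers, y is the line along which they close (so a half turn about z gives the same grasp; the last joint's range is limited). The gripper opens to 85 mm and grips with 20 to 120 N. Pads are 22 mm wide; open, the fingers measure 114 mm over their backs; the gripper's body (76 mm by 85 mm) begins 54 mm behind the grasp point. The pads swing forward as they close: fully open they stand 13 mm farther back than shut.
Start: joints at [1.1, 0.181, 1.607, -0, 1.354, -0.206], TCP at [0.15, 0.555, 0.231] pointing down, gripper open.
Joint ranges: [-2.99, 2.99], [-0.89, 2.07], [0.3, 2.58], [-1.14, 4.28], [0, 2.63], [-3.12, 3.12]. Speed limits (rad/s): [2.57, 2.57, 3.01, 3.14, 3.14, 3.14].

### API

Orientations are given as a unit quaternion [w, x, y, z].
In Python, from bench import ctrl, camera, calibration, order, outline_of gives the robot as it stands.
- The arm moves only by the tool move_arm, never from a script. Its argument "series" is a list that holds one entry, the list of rows, each a list of 5 numbers: the opening, from 0 (shut) to 1 (fully open), then the shift along the tool's x, y, z in mm, then the turn about the tool's z in rad. A call has exactly 10 rows; each row is the pose to reach, as a shift and turn from the pose commanded when the call began, along the tool's axes at that moment; what a row does not reach only later rows make up. A row lasts 1/12 s, in which the tool goes at most 41.7 mm and 7.16 degrees, less where a joint would pass 70% of its speed; a pose out of reach is approached as far as the arm can. A call with a gripper value outside its range is refused whole. The fingers move at their own pace and stop on an object; the grip force is fixed at half the most. Time passes only in rows, so rows that repeat a pose let the fingers close, or fill a call up. It gives the time, the measured TCP pose, the force, the opening and the grip force at its end, in the units of the state.
- ctrl.get_obs(): the state, without advancing time (a new reading comes with each control period).
- camera(name): name is "side" or "top" or "wrist"; returns (picture, depth): 480x640x3 uint8, blue, green, red; 480x640 float32, m along the optical axis (not along the pixel's ray), 0 where there is no reading.
- calibration(name): a dict with "intrinsics" (3x3 intrinsics, pixels), "k1" (the pictures are not rectified: a ray, as slopes to the right and down, at radius r is drawn at 1 + k1 r^2 times it, then the intrinsics apply), "rvec" (rotation vector, rad) and "tvec" (3), from world to camera coordinates, as OpenCV has them. Camera axes: x right, y down, z forward; pixel columns grow to the right and rows downward; lengths in m; the calibration is good to about 2 mm. A picture is of the moment at which its call begins: read the wrist's pose just before it. calibration takes no time and is no camera call; for the wrist camera it gives the pose at the moment of the call.
- order.hand_in(): hands the job in; it is judged then, once.
Trained networks look in the newest picture that a camera, given by its name, has taken for a name from the list of things; names that differ only in an ending like _2 or _b are one class to them, and where a whole thing is asked for, a point or a joint stands for the part that bears it (a point fixed in the world has none). Each returns a list of dicts, best first, with "conf" (0 to 1); they miss things now and then, are a little off and sometimes report something else, mostly with a low value. They report only what shows in the picture. A call takes as long as a camera call. They do not tell look-alikes from the thing itself.
- outline_of(target, camera): "region" (480x640 bool, what is visible of it) and "bbox" ([centre column, centre row, width, height] in pixels, round what is visible of it).
The state is a dict: "time_s": time; "q": joint angles; "dq": joint speeds; "joint_efforts": joint torques, N m; "eef_pos": TCP position; "eef_rot": TCP orientation; "wrist_force": force on the tool from outside, world axes, zero at the start; "torque": the same for the moment, N m; "opening": opening from 0.0 (shut) to 1.0 (fully open); "grasp_force": force on a finger pad.
Only numpy, scipy, OpenCV 4.12 (cv2) and the standard library are available. Lean on these libraries where they do the work, as an engineer would, in place of code of your own. Each camera call takes 0.05 s, during which the arm holds its last target. There are 200 camera calls.

## Working session

There is one attempt and no reset: what is moved stays moved. The work goes in short steps, Python scripts to look and compute and a tool call to move; the robot and the scene stay as the last step left them, time stands still between calls to the robot, and variables do not carry over. Pictures are saved under pics/ and viewed, at most 10 in all, crops included, and the job is handed in when it is done.

Besides the shell and the picture viewer there is one more tool, called in YAML: its name, and indented under it one key for each argument. move_arm: Moves the arm, as the interface text tells. Its arguments: {"type":"object","properties":{"series":{"type":"array","items":{"type":"array","items":{"type":"array","items":{"type":"number"}}}}},"required":["series"]}

```bash
ls; mkdir -p pics; cat > h.py <<'E'
import numpy as np, cv2
from bench import ctrl, camera, calibration, order, outline_of
def cal(n):
    c=calibration(n); R=cv2.Rodrigues(np.array(c['rvec'],float))[0]
    return np.array(c['intrinsics']),c['k1'],R,np.array(c['tvec'],float).ravel()
def rays(uv,c):
    K,k1,R,t=c
    d=cv2.undistortPoints(np.array(uv,float).reshape(-1,1,2),K,np.array([k1,0,0,0.])).reshape(-1,2)
    return np.c_[d,np.ones(len(d))]
def pts(uv,z,c):  # depth -> world
    return (rays(uv,c)*np.array(z)[:,None]-c[3])@c[2]
def onz(uv,h,c): # intersect with plane z=h
    r=rays(uv,c)@c[2]; o=-c[2].T@c[3]
    return o+r*((h-o[2])/r[:,2])[:,None]
def proj(P,c):
    p=np.array(P)@c[2].T+c[3]; s=p[:,:2]/p[:,2:]; s=s*(1+c[1]*(s**2).sum(1,keepdims=True))
    return s@c[0][:2,:2].T+c[0][:2,2]
E
python3 - <<'E'
from h import *
for n in ['top','side']:
    im,d=camera(n); cv2.imwrite(f'pics/{n}1.png',im); c=cal(n)
    print(n,-c[2].T@c[3])
    for t in ['plug','housing']:
        for o in outline_of(t,n):
            v,u=np.nonzero(o['region']&(d>0)); 
            if len(u)==0: continue
            p=pts(np.c_[u,v],d[v,u],c)
            print(t,round(o['conf'],2),np.round(o['bbox']),np.median(p,0).round(3),p.max(0).round(3),p.min(0).round(3),im[v,u].mean(0).round())
o=ctrl.get_obs();print(o['time_s'],o['eef_pos'],o['eef_rot'],o['wrist_force'],o['opening'])
E
```

```text
pics
top [0.38427728 0.06563259 0.93952666]
plug 0.91 [216. 333.  32.  38.] [0.449 0.202 0.034] [0.476 0.236 0.063] [ 0.424  0.177 -0.002] [250. 136.  48.]
plug 0.86 [216. 272.  36.  36.] [0.548 0.2   0.034] [0.578 0.235 0.061] [ 0.523  0.176 -0.003] [137. 130. 123.]
plug 0.83 [179. 205.  37.  36.] [0.658 0.257 0.034] [0.689 0.292 0.063] [ 0.635  0.232 -0.   ] [ 93. 224.  50.]
plug 0.79 [292. 321.  38.  38.] [0.462 0.084 0.034] [0.489 0.11  0.061] [0.437 0.058 0.028] [ 54. 108. 184.]
plug 0.76 [158. 312.  32.  30.] [0.484 0.293 0.034] [0.513 0.32  0.062] [ 0.461  0.269 -0.001] [ 96. 227.  52.]
plug 0.39 [250. 166.  31.  40.] [0.715 0.134 0.055] [0.769 0.166 0.06 ] [ 0.696  0.111 -0.003] [ 92. 101. 243.]
housing 0.7 [398. 267.  76.  89.] [ 0.538 -0.096  0.013] [ 0.613 -0.04   0.049] [ 0.468 -0.161 -0.003] [229. 228. 224.]
side [ 0.29985099 -0.62697826  0.53749421]
plug 0.87 [264. 233.  30.  31.] [0.548 0.194 0.036] [0.596 0.305 0.061] [ 0.524  0.175 -0.001] [117. 113. 110.]
plug 0.82 [217. 215.  32.  30.] [0.486 0.284 0.035] [0.519 0.43  0.062] [0.462 0.197 0.   ] [ 98. 159.  78.]
plug 0.69 [310. 202.  29.  36.] [0.659 0.247 0.035] [0.688 0.286 0.061] [0.638 0.23  0.002] [ 97. 162.  79.]
plug 0.63 [206. 245.  30.  37.] [0.449 0.194 0.035] [0.489 0.294 0.061] [ 0.424  0.175 -0.001] [194. 102.  63.]
plug 0.62 [234. 279.  42.  41.] [0.461 0.074 0.035] [0.504 0.195 0.061] [ 0.438  0.055 -0.   ] [ 64.  86. 124.]
housing 0.66 [334. 355. 120.  89.] [ 0.537 -0.119  0.02 ] [ 0.633 -0.019  0.047] [ 0.469 -0.16  -0.002] [194. 194. 192.]
0.3 [0.15040096 0.55481956 0.23098685] [-1.02077899e-04  1.32019806e-01  9.91247037e-01 -2.67836011e-04] [0.14816891 0.15886408 0.42255402] 1.0016820711339078
```

```bash
python3 - <<'E'
from h import *
im=cv2.imread('pics/top1.png')
cv2.imwrite('pics/crop1.png',cv2.resize(im[140:360,130:450],None,fx=2.5,fy=2.5,interpolation=cv2.INTER_CUBIC))
E
```

```text
(no output)
```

View pics/crop1.png

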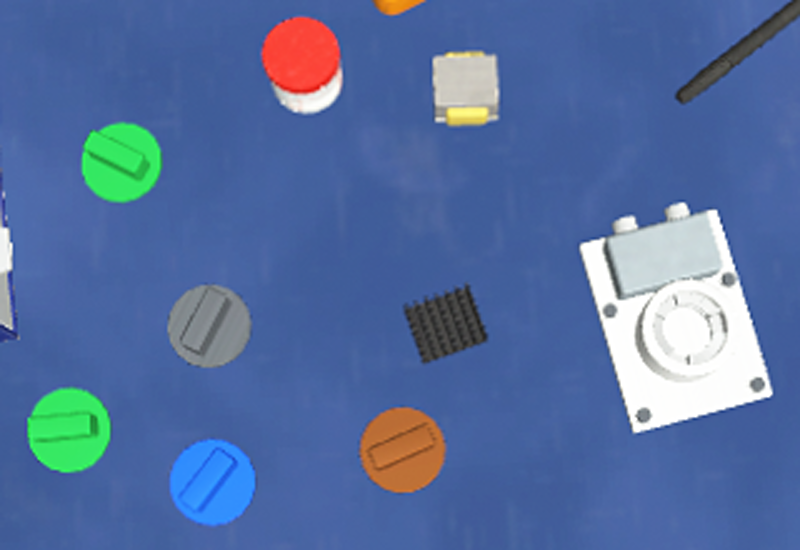

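View pics/side1.png

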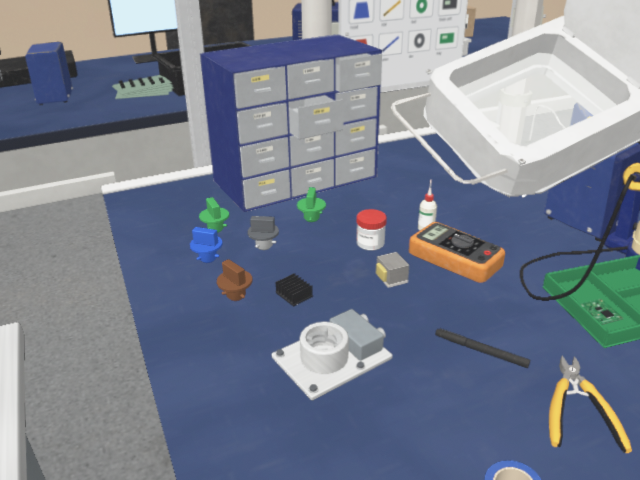

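The plug-shaped candidates in the top picture are:
- green at (179,205) and (158,312)
- blue at (216,333)
- copper at (292,321)
- dark grey metal at (214,271)

Only the grey one fits "steel", and the crop confirms it. The housing pot mouth is at about (406,272) in the top picture.

```bash
cat >> h.py <<'E'
def fitplug(im,d,reg,c):
    v,u=np.nonzero(cv2.dilate(reg.astype(np.uint8),np.ones((5,5)))&(d>0)); p=pts(np.c_[u,v],d[v,u],c)
    b=(p[:,2]>.050)&(p[:,2]<.066); q=onz(np.c_[u,v][b],.058,c)[:,:2].astype(np.float32)*1000
    f=(p[:,2]>.025)&(p[:,2]<.066); g=onz(np.c_[u,v][f],.033,c)[:,:2].astype(np.float32)*1000
    return cv2.minAreaRect(q), q.mean(0), np.median(p[b,2]), cv2.minEnclosingCircle(g)
def fitpot(d,reg,c,lo=.038,hi=.052):
    v,u=np.nonzero(cv2.dilate(reg.astype(np.uint8),np.ones((9,9)))&(d>0)); p=pts(np.c_[u,v],d[v,u],c)
    b=(p[:,2]>lo)&(p[:,2]<hi); q=onz(np.c_[u,v][b],.044,c)[:,:2]*1000
    return q,p[b]
E
python3 - <<'E'
from h import *
im,d=camera('top'); c=cal('top')
for o in outline_of('plug','top'):
    if abs(o['bbox'][0]-216)<10 and abs(o['bbox'][1]-272)<10: print(fitplug(im,d,o['region'],c))
h=outline_of('housing','top')[0]
q,p=fitpot(d,h['region'],c); print(len(q),q.mean(0),cv2.minEnclosingCircle(q.astype(np.float32)),np.median(p[:,2]))
# overhead obstacles
for n in ['top','side']:
    im,d=camera(n);c=cal(n)
    v,u=np.nonzero(d>0); p=pts(np.c_[u,v],d[v,u],c); m=(p[:,2]>.08)&(p[:,0]>.2)&(p[:,0]<.8)&(abs(p[:,1])<.4); 
    print(n,m.sum(), p[m].min(0) if m.any() else '',p[m].max(0) if m.any() else '')
from scipy.spatial.transform import Rotation as R
o=ctrl.get_obs(); w=o['eef_rot']; print(R.from_quat([*w[1:],w[0]]).as_matrix().round(3),o['q'])
c=cal('wrist');print('wristcam',-c[2].T@c[3],c[2].round(2))
E
```

```text
(((548.9903564453125, 202.35655212402344), (14.94119644165039, 39.92218017578125), 61.6473274230957), array([548.76575, 202.39859], dtype=float32), np.float64(0.05748783926786749), ((549.4314575195312, 202.7465057373047), 27.209569931030273))
733 [ 535.71021326 -100.09671739] ((549.7512817382812, -100.4612045288086), 53.407772064208984) 0.043000820008302534
top 16971 [ 0.54573934 -0.03333464  0.08010461] [0.799992   0.39999937 0.2761371 ]
side 14054 [ 0.54693106 -0.03533452  0.08005228] [0.79999771 0.39997886 0.2752112 ]
[[-0.965  0.262 -0.   ]
 [ 0.262  0.965 -0.   ]
 [ 0.    -0.    -1.   ]] [ 1.09973168e+00  1.80817960e-01  1.60701429e+00  2.54107314e-05
  1.35378625e+00 -2.06307823e-01]
wristcam [0.07250128 0.57602971 0.37479536] [[ 0.26  0.97  0.  ]
 [ 0.92 -0.25  0.31]
 [ 0.3  -0.08 -0.95]]
```

```bash
python3 - <<'E'
from h import *
g={}
for n in ['top','side']:
    im,d=camera(n);c=cal(n)
    v,u=np.nonzero(d>0); p=pts(np.c_[u,v],d[v,u],c); 
    for x in range(0,16):
        for y in range(-8,14):
            m=(abs(p[:,0]-x*.05-.1-.025)<.025)&(abs(p[:,1]-y*.05-.025)<.025)
            if m.sum()>3: g[x,y]=max(g.get((x,y),0),np.percentile(p[m,2],97))
print('y     ',*[f'{y*5:4d}' for y in range(13,-9,-1)])
for x in range(15,-1,-1): print(f'x{x*5+10:4d}',*[f'{int(g[x,y]*1000):4d}' if (x,y) in g else '   .' for y in range(13,-9,-1)])
E
```

```text
y        65   60   55   50   45   40   35   30   25   20   15   10    5    0   -5  -10  -15  -20  -25  -30  -35  -40
x  85    .  317  332    .  271  273  272    3    3  232  295  292  263  244  221  210   27   97   28    3    3    3
x  80    .  330  336  274  274  274  273  237    3    3  285  277  259  238  217    3    3    3   13   14   13    2
x  75    .  334  334  274  274  273  273  262    3    3    3  250  228  208  191    3    3    3   13   14   14   14
x  70    .    .    .  274  274  273  273  234    3    3   57  236    3   36    2    2   14   13    8   13   14    3
x  65    .    .    .  274  274  273  273  262   59   57    3   52    3   35    3    3   11    2    3    3    3    2
x  60    .    .    .  274  274  273  274  271   35   35    3    3    3    3    3   30   35    3    3    3   26   27
x  55  339    0    7  273  274  274  273  272    3   59   58    3   23   22    8   44   44    3    3    2    3   27
x  50  339    0    9  195  271  271  263   34   35   59   51    2   23   22    3   45   45    8    3    2    3    3
x  45    .    0    9    9    4    3    3   60   60   59
[... 172 characters left out ...]
   3
x  35    .    .    8    8    4    3    3    3    3    3    3    2    3    3    3    3    3    3    3    3    3    3
x  30    0    0    7    7    3    3    3    3    3    2    3    3    3    2    3    3    3    3    2    3    3    3
x  25    0    0    0    0    0    0    .    .    .    .    .    .    .    .    .    .    .    .    .    .    .    .
x  20    0    0    0    0    0    0    0    0    0    0    0    0    0    0    0    0    0    0    0    0    0    0
x  15    0    0  255    0    0    0    0    0    0    0    0    0    0    0    0    0    0    0    0    0    0    0
x  10    0    0    0    0    0    0    0    0    0    0    3    3    2    2    3    2    2    0    0    0    0    0
```

move_arm:
  series:
    - [[0.5, -40, -33, 7, 0.05], [0.5, -80, -66, 14, 0.1], [0.5, -120, -100, 21, 0.15], [0.5, -160, -133, 28, 0.2], [0.5, -200, -166, 36, 0.23], [0.5, -240, -199, 43, 0.23], [0.5, -280, -232, 50, 0.23], [0.5, -320, -265, 57, 0.23], [0.5, -334, -277, 60, 0.23], [0.5, -334, -277, 60, 0.23]]

```text
time_s: 1.48
eef_pos: [0.3891, 0.2158, 0.1745]
eef_rot: [0.001, 0.245, 0.97, 0.0]
wrist_force: [1.5, 1.0, -1.5]
opening: 0.501
grasp_force: 0.0
```

move_arm:
  series:
    - [[0.5, -26, 14.5, 6, 0], [0.5, -52, 29, 12, 0], [0.5, -78, 43.5, 18, 0], [0.5, -104, 58, 24, 0], [0.5, -130, 72.6, 30, 0], [0.5, -130, 72.6, 30, 0], [0.5, -130, 72.6, 30, 0], [0.5, -130, 72.6, 30, 0], [0.5, -130, 72.6, 30, 0], [0.5, -130, 72.6, 30, 0]]

```text
time_s: 2.32
eef_pos: [0.5363, 0.22, 0.1449]
eef_rot: [0.0, 0.245, 0.97, 0.0]
wrist_force: [0.3, 0.3, 1.4]
opening: 0.502
grasp_force: 0.0
```

```bash
python3 - <<'E'
from h import *
c=cal('wrist'); im,d=camera('wrist'); cv2.imwrite('pics/w1.png',im)
o=ctrl.get_obs(); print(o['eef_pos'],o['wrist_force'],o['torque'])
for r in outline_of('plug','wrist'):
    print(r['conf'],r['bbox']); 
    try: print(fitplug(im,d,r['region'],c))
    except Exception as e: print(e)
E
```

```text
[0.53644113 0.22002204 0.14501402] [-0.78259596 -0.05598037  0.67702342] [ 0.05634953 -0.01425034  0.05363864]
0.89 [103.8, 236.2, 85.7, 77.4]
(((464.4358215332031, 87.68506622314453), (15.927209854125977, 44.55024337768555), 20.557336807250977), array([464.0893 ,  88.31439], dtype=float32), np.float64(0.05833839337298069), ((464.75445556640625, 78.82141876220703), 34.97201919555664))
0.88 [459.7, 347.6, 64.4, 52.3]
(((658.441162109375, 264.7623596191406), (29.664384841918945, 12.691313743591309), 56.371360778808594), array([657.5582, 265.1857], dtype=float32), np.float64(0.05638423877534825), ((661.6962890625, 264.3778076171875), 28.823156356811523))
0.78 [313.6, 266.8, 77.9, 82.8]
(((548.743408203125, 205.4301300048828), (13.869584083557129, 42.24784851074219), 60.731056213378906), array([548.47845, 205.44609], dtype=float32), np.float64(0.058504858040910754), ((552.6943359375, 202.96536254882812), 30.211837768554688))
0.67 [397.0, 113.4, 87.7, 86.6]
(((487.93218994140625, 296.01068115234375), (14.564631462097168, 40.346336364746094), 3.2241456508636475), array([487.85715, 296.3068 ], dtype=float32), np.float64(0.058526553252571986), ((488.29339599609375, 296.3700256347656), 27.12076187133789))
0.49 [47.9, 399.6, 95.8, 150.6]
OpenCV(4.12.0) /io/opencv/modules/calib3d/src/undistort.dispatch.cpp:347: error: (-215:Assertion failed) CV_IS_MAT(_src) && CV_IS_MAT(_dst) && (_src->rows == 1 || _src->cols == 1) && (_dst->rows == 1 || _dst->cols == 1) && _src->cols + _src->rows - 1 == _dst->rows + _dst->cols - 1 && (CV_MAT_TYPE(_src->type) == CV_32FC2 || CV_MAT_TYPE(_src->type) == CV_64FC2) && (CV_MAT_TYPE(_dst->type) == CV_32FC2 || CV_MAT_TYPE(_dst->type) == CV_64FC2) in function 'cvUndistortPointsInternal'
```

View pics/w1.png

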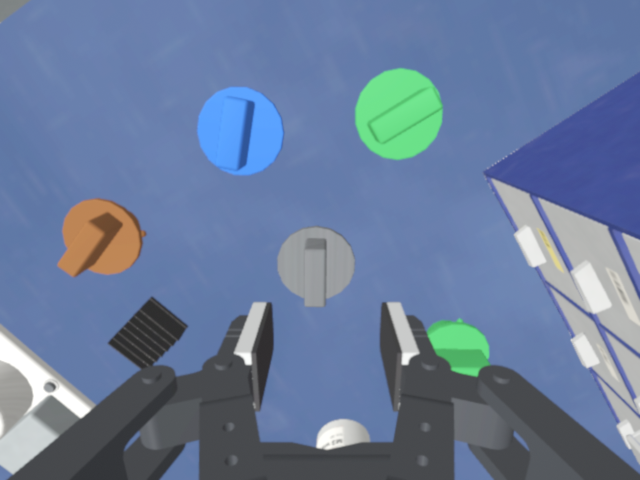

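The wrist view shows the grey plug at (314,266), with its bar vertical in the picture. The bar lines up with the fingers and nothing stands close to them.

move_arm:
  series:
    - [[0.5, -10, -4, 0, 0], [0.5, -18.6, -8.1, 10, 0], [0.5, -18.6, -8.1, 30, 0], [0.5, -18.6, -8.1, 50, 0], [0.5, -18.6, -8.1, 70, 0], [0.5, -18.6, -8.1, 85, 0], [0.5, -18.6, -8.1, 97, 0], [0.5, -18.6, -8.1, 105, 0], [0.5, -18.6, -8.1, 109, 0], [0.5, -18.6, -8.1, 109, 0]]

```text
time_s: 3.25
eef_pos: [0.5493, 0.2034, 0.0344]
eef_rot: [-0.001, 0.245, 0.97, -0.0]
wrist_force: [-0.1, 0.5, -0.4]
opening: 0.496
grasp_force: 0.0
```

```bash
python3 - <<'E'
from h import *
o=ctrl.get_obs(); print(o['eef_pos'],o['wrist_force'],o['torque'])
c=cal('wrist'); im,d=camera('wrist'); cv2.imwrite('pics/w2.png',im)
E
```

```text
[0.54929807 0.20337201 0.0344191 ] [-0.06033363  0.45670684 -0.35327766] [ 0.03824095 -0.03420719 -0.01646226]
```

View pics/w2.png

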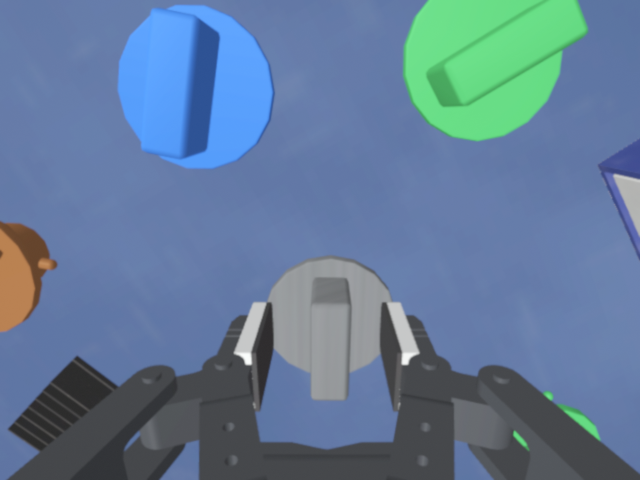

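The bar lies between the fingers, at (330,340) against the finger midline at about column 327. I close on it.

move_arm:
  series:
    - [[0, 0, 0, 0, 0], [0, 0, 0, 0, 0], [0, 0, 0, 0, 0], [0, 0, 0, 0, 0], [0, 0, 0, 0, 0], [0, 0, 0, 0, 0], [0, 0, 0, 0, 0], [0, 0, 0, 0, 0], [0, 0, 0, 0, 0], [0, 0, 0, 0, 0]]

```text
time_s: 4.13
eef_pos: [0.5506, 0.204, 0.0365]
eef_rot: [0.001, 0.245, 0.97, 0.0]
wrist_force: [-0.1, -0.1, 6.1]
opening: 0.146
grasp_force: 59.7
```

```bash
python3 - <<'E'
from h import *
o=ctrl.get_obs(); print(o['eef_pos'],o['wrist_force'],o['torque'],o['opening'],o['grasp_force'])
c=cal('wrist'); im,d=camera('wrist')
for r in outline_of('plug','wrist'):
    if abs(r['bbox'][0]-328)<40 and abs(r['bbox'][1]-330)<60: print(r['bbox'],fitplug(im,d,r['region'],c))
c=cal('top'); im,d=camera('top')
for r in outline_of('plug','top'): print(r['bbox'])
E
```

```text
[0.55060461 0.20401561 0.03649834] [-0.08828819 -0.11805039  6.12047101] [ 0.02598178  0.03444154 -0.00530274] 0.14604280547715906 59.71047341823578
[327.2, 323.2, 133.4, 144.6] (((547.712890625, 204.6468963623047), (38.742515563964844, 39.24139404296875), 20.47524070739746), array([547.3045 , 205.82173], dtype=float32), np.float64(0.058579011877539944), ((555.8654174804688, 201.33602905273438), 34.30769348144531))
[290.6, 319.8, 36.5, 33.5]
```

move_arm:
  series:
    - [[0, 0, 0, -2, 0], [0, 0, 0, -6, 0], [0, 0, 0, -12, 0], [0, 0, 0, -25, 0], [0, 0, 0, -40, 0], [0, 0, 0, -55, 0], [0, 0, 0, -70, 0], [0, 0, 0, -85, 0], [0, 0, 0, -85, 0], [0, 0, 0, -85, 0]]

```text
time_s: 5.17
eef_pos: [0.5504, 0.2039, 0.1218]
eef_rot: [0.001, 0.245, 0.97, 0.001]
wrist_force: [-0.3, -0.6, -1.9]
opening: 0.149
grasp_force: 58.8
```

```bash
python3 - <<'E'
from h import *
o=ctrl.get_obs(); print(o['eef_pos'],o['wrist_force'],o['torque'],o['opening'],o['grasp_force'])
c=cal('top'); im=cv2.imread('pics/top1.png')
print(onz([[404.8,272]],.044,c))
g=cv2.cvtColor(im,cv2.COLOR_BGR2GRAY)[230:320,360:450]; g=cv2.resize(g,None,fx=4,fy=4,interpolation=cv2.INTER_CUBIC)
C=cv2.HoughCircles(g,cv2.HOUGH_GRADIENT_ALT,1.5,10,param1=200,param2=.6,minRadius=40,maxRadius=110)
if C is not None:
    for k in C[0]: uv=k[:2]/4+[360-.375,230-.375]; print(uv,k[2]/4,onz([uv],.044,c)[0], onz([uv+[k[2]/4,0]],.044,c)[0])
c=cal('wrist'); im,d=camera('wrist'); cv2.imwrite('pics/w3.png',im)
E
```

```text
[0.55040602 0.2038858  0.12177082] [-0.27752797 -0.57916239 -1.91007997] [-0.01751913  0.00370099  0.00278529] 0.1485742880320215 58.75588774681091
[[ 0.52572182 -0.10057742  0.044     ]]
[401.25  272.375] 18.71553 [ 0.52547765 -0.09487319  0.044     ] [ 0.52360062 -0.12471571  0.044     ]
[407.25  270.125] 23.071531 [ 0.52847052 -0.10476545  0.044     ] [ 0.52614881 -0.14168216  0.044     ]
[404.625 273.125] 16.552303 [ 0.52394542 -0.10012909  0.044     ] [ 0.52228069 -0.12653381  0.044     ]
[407.25  270.125] 12.705628 [ 0.52847052 -0.10476545  0.044     ] [ 0.52719712 -0.12506015  0.044     ]
```

View pics/w3.png

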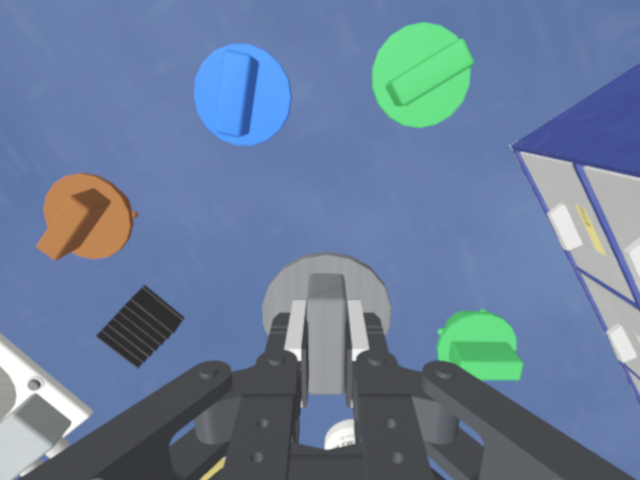

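The plug is held level, with its bar centred at (327,330).

move_arm:
  series:
    - [[0, -15, -20, 0, 0], [0, -40, -53, 0, 0], [0, -64, -86, 0, 0], [0, -88, -119, 0, 0], [0, -112, -152, 0, 0], [0, -136, -185, 0, 0], [0, -160, -216, 0, 0], [0, -182, -246, 0, 0], [0, -200, -268, 0, 0], [0, -208, -280, 0, 0]]

```text
time_s: 6.05
eef_pos: [0.5993, -0.1452, 0.119]
eef_rot: [-0.001, 0.246, 0.969, -0.0]
wrist_force: [-0.6, 0.5, -2.2]
opening: 0.149
grasp_force: 58.9
```

```bash
python3 - <<'E'
from h import *
camera('side')
import time
o=ctrl.get_obs(); print(o['eef_pos'],o['dq'].max() if hasattr(o['dq'],'max') else o['dq'])
c=cal('wrist'); im,d=camera('wrist'); cv2.imwrite('pics/w4.png',im); np.save('w4d.npy',d); o2=ctrl.get_obs(); print(o2['eef_pos'])
np.savez('w4c.npz',K=c[0],k1=c[1],R=c[2],t=c[3],eef=o['eef_pos'])
E
```

```text
[ 0.59930894 -0.14635421  0.11907435] 0.05608827751202077
[ 0.59901093 -0.14385549  0.11898335]
```

View pics/w4.png

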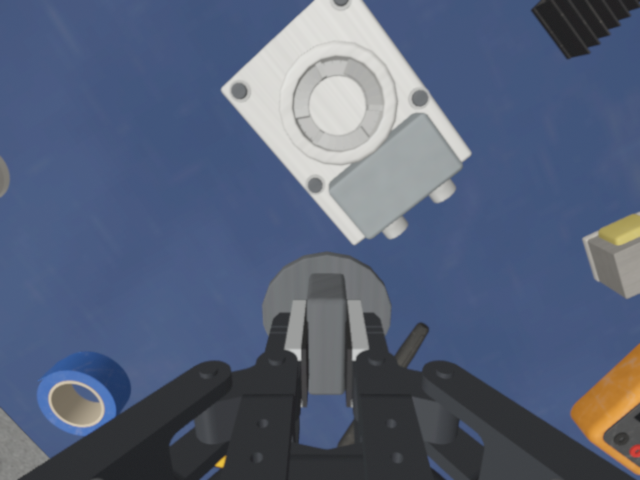

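The housing shows clearly in this view, with the mouth at about (338,103) and the ring sectors visible inside. The held plug is at (327,330).

```bash
python3 - <<'E'
from h import *
from scipy.optimize import least_squares
o=ctrl.get_obs(); c=cal('wrist'); im,d=camera('wrist'); o2=ctrl.get_obs(); print(o['eef_pos'],o2['eef_pos'])
cv2.imwrite('pics/w5.png',im); np.savez('w5.npz',K=c[0],k1=c[1],R=c[2],t=c[3],eef=o['eef_pos'],d=d)
def circ(q,r=None):
    f=lambda s:np.hypot(q[:,0]-s[0],q[:,1]-s[1])-(s[2] if r is None else r)
    s=least_squares(f,[*q.mean(0),25],loss='soft_l1',f_scale=.5); return s.x,np.abs(s.fun).mean()
# pot: depth mask of rim
v,u=np.mgrid[20:180,260:420].reshape(2,-1); p=pts(np.c_[u,v],d[v,u],c)
b=(d[v,u]>0)&(abs(p[:,2]-.044)<.0035); q=p[b]; print('rim z',np.median(q[:,2]),b.sum())
s0=np.median(q[:,:2],0); 
for _ in range(3):
    rr=np.hypot(*(p[:,:2]-s0).T); k=b&(rr<.034); 
    # rim annulus 23.5..31.5: fit outer & inner edges per angle
    a=np.arctan2(*(p[:,:2]-s0).T[::-1]); 
    E=[[],[]]
    for t in np.arange(-np.pi,np.pi,.15):
        m=k&(abs(a-t)<.075)&(rr>.018)
        if m.sum()>8:
            E[0].append(p[m][np.argmin(rr[m]),:2]); E[1].append(p[m][np.argmax(rr[m]),:2])
    si=circ(np.array(E[0])*1000); so=circ(np.array(E[1])*1000); s0=(si[0][:2]+so[0][:2])/2000
print('inner',si,'outer',so)
rr=np.hypot(*(p[:,:2]-s0).T)*1000; a=np.degrees(np.arctan2(p[:,1]-s0[1],p[:,0]-s0[0]))%360
for t in range(0,360,8):
    m=(abs(a-t)<4)&(rr>17)&(rr<21)&(d[v,u]>0); print(t,(44-np.median(p[m,2])*1000).round(1),m.sum(),end=' | ')
# flange
z=o['eef_pos'][2]-.0365+.033
hsv=cv2.cvtColor(im,cv2.COLOR_BGR2HSV); g=((hsv[...,1]<70)&(hsv[...,2]<170)).astype(np.uint8); g[:245]=0;g[330:]=0;g[:,:255]=0;g[:,400:]=0
cs=max(cv2.findContours(g,cv2.RETR_EXTERNAL,cv2.CHAIN_APPROX_NONE)[0],key=cv2.contourArea)[:,0]
cs=cs[(cs[:,1]<312)]
for zz in (z,z-.005):
    q=onz(cs,zz,c)[:,:2]*1000; s=circ(q); s27=circ(q,27); print('\nflange',zz,s,s27,'minus tcp',s27[0][:2]-o['eef_pos'][:2]*1000)
E
```

```text
[ 0.59901093 -0.14385549  0.11898335] [ 0.59878495 -0.14184998  0.11896726]
rim z 0.04464060996752547 5022
inner (array([ 528.83549097, -101.58496157,   23.41433996]), np.float64(1.079964658664875)) outer (array([ 528.72619464, -101.47574827,   31.12054186]), np.float64(0.13910417777422118))
0 6.1 19 | 8 5.6 39 | 16 5.0 39 | 24 14.5 31 | 32 15.1 39 | 40 15.1 36 | 48 15.1 39 | 56 4.0 45 | 64 10.0 35 | 72 9.9 41 | 80 9.3 40 | 88 8.8 44 | 96 8.0 42 | 104 7.4 43 | 112 6.7 43 | 120 6.1 44 | 128 5.4 46 | 136 5.3 46 | 144 15.3 42 | 152 15.3 43 | 160 15.3 44 | 168 15.3 39 | 176 3.9 38 | 184 10.1 39 | 192 10.0 42 | 200 9.0 39 | 208 8.6 38 | 216 8.0 38 | 224 7.3 39 | 232 6.6 39 | 240 5.9 38 | 248 5.6 35 | 256 4.8 39 | 264 15.0 33 | 272 15.2 35 | 280 15.2 33 | 288 15.3 34 | 296 4.3 36 | 304 9.5 35 | 312 9.9 34 | 320 9.5 35 | 328 8.8 36 | 336 8.2 34 | 344 7.6 35 | 352 6.7 37 | 
flange 0.11548334765250295 (array([ 597.60257394, -143.18445677,   26.26487969]), np.float64(0.14111928121617395)) (array([ 598.39393981, -143.61510287,   25.        ]), np.float64(0.2850622531132014)) minus tcp [-0.61698803  0.24038768]

flange 0.11048334765250295 (array([ 599.9595176 , -144.46550034,   27.15726215]), np.float64(0.14590730993625767)) (array([ 599.7886469 , -144.37187908,   25.        ]), np.float64(0.15088775416345573)) minus tcp [ 0.77771906 -0.51638852]
```

```bash
python3 - <<'E'
from h import *
o=ctrl.get_obs(); c=cal('side'); im,d=camera('side'); e=np.array(o['eef_pos']); print(e)
uv=proj([e+[0,0,-.015]],c)[0]; print(uv, proj([e+[0,0,-.0365+.0105],e+[.0189,-.0102,-.026],e-[.0189,-.0102,.026]],c))
x,y=uv.astype(int); cv2.imwrite('pics/s2.png',cv2.resize(im[y-40:y+40,x-50:x+50],None,fx=8,fy=7.5,interpolation=cv2.INTER_CUBIC)[:600])
E
```

```text
[ 0.59878495 -0.14184998  0.11896726]
[388.96967584 303.06848646] [[388.49801637 310.23950084]
 [406.14272721 310.9405067 ]
 [370.90027615 309.52880958]]
```

View pics/s2.png

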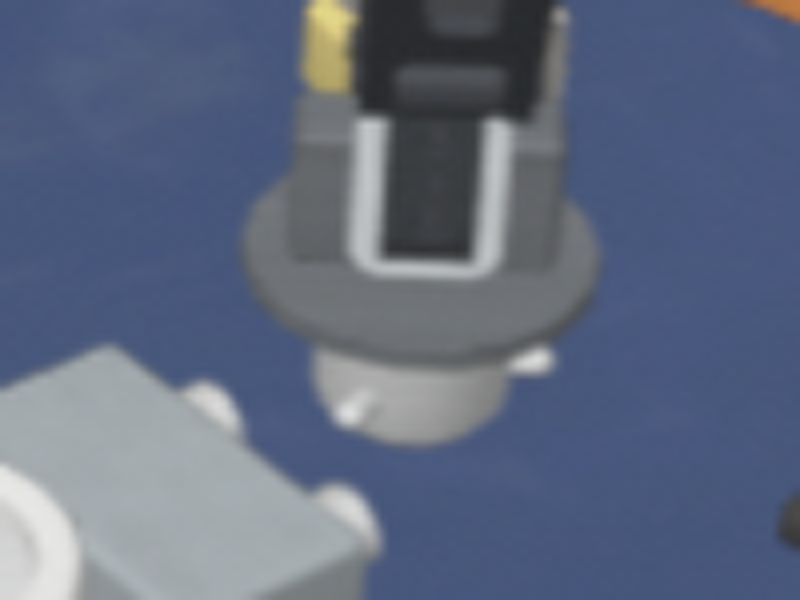

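The right-hand pin at (530,360) shows in profile, so plug +x points along −28°. Pins modulo 120° are therefore at about 92°, which is mid-crest: by depth the crests run 61 to 140°, the gaps 20 to 53° and the teeth 53 to 61°. I move over the port.

move_arm:
  series:
    - [[0, 10, 0.2, 0, 0], [0, 28, 0.5, 0, 0], [0, 46, 0.8, 0, 0], [0, 62, 1.1, 0, 0], [0, 74, 1.3, 0, 0], [0, 81.1, 1.4, 0, 0], [0, 81.1, 1.4, 0, 0], [0, 81.1, 1.4, 0, 0], [0, 81.1, 1.4, 0, 0], [0, 81.1, 1.4, 0, 0]]

```text
time_s: 7.08
eef_pos: [0.5296, -0.1019, 0.1204]
eef_rot: [0.0, 0.245, 0.97, -0.0]
wrist_force: [-0.5, -0.5, -1.7]
opening: 0.149
grasp_force: 58.9
```

```bash
cat > st.py <<'E'
from h import *
o=ctrl.get_obs(); e=np.array(o['eef_pos'])*1000; w=o['eef_rot']
yaw=np.degrees(np.arctan2(w[1]*w[1]*-1+w[2]*w[2],2*w[1]*w[2]))
P=np.array([528.8,-101.5]); a=np.radians(yaw); dx=np.array([-np.sin(a),np.cos(a)]); dy=np.array([np.cos(a),np.sin(a)])
f=np.array(o['wrist_force']);print('t',round(o['time_s'],2),'eef',e.round(2),'yaw',yaw.round(2),'flange-rim',(e[2]-36.5+28-44).round(2),'F',f.round(2),'F tool xy',(f[:2]@dx).round(2),(f[:2]@dy).round(2),'T',np.round(o['torque'],3),'q6',round(o['q'][5],2),'to port tool xy',((P-e[:2])@dx).round(2),((P-e[:2])@dy).round(2),'grip',round(o['opening'],3))
E
python3 st.py; python3 -c "
from h import *
camera('side');camera('side')"; python3 st.py
```

```text
t 7.08 eef [ 529.65 -101.87  120.42] yaw 61.66 flange-rim 67.92 F [-0.53 -0.49 -1.71] F tool xy 0.23 -0.68 T [-0.05  -0.005  0.001] q6 -1.49 to port tool xy 0.92 -0.07 grip 0.149
t 7.18 eef [ 529.41 -102.01  120.29] yaw 61.64 flange-rim 67.79 F [-0.02  0.09 -1.58] F tool xy 0.06 0.07 T [0.028 0.015 0.002] q6 -1.49 to port tool xy 0.78 0.16 grip 0.151
```

move_arm:
  series:
    - [[0, 0.8, 0.1, 3, 0], [0, 0.8, 0.1, 8, 0], [0, 0.8, 0.1, 14, 0], [0, 0.8, 0.1, 20, 0], [0, 0.8, 0.1, 26, 0], [0, 0.8, 0.1, 31, 0], [0, 0.8, 0.1, 35, 0], [0, 0.8, 0.1, 37, 0], [0, 0.8, 0.1, 38, 0], [0, 0.8, 0.1, 38, 0]]

```text
time_s: 8.02
eef_pos: [0.5283, -0.1012, 0.0821]
eef_rot: [-0.0, 0.245, 0.97, 0.0]
wrist_force: [0.0, 0.0, -1.9]
opening: 0.151
grasp_force: 58.9
```

```bash
python3 st.py; python3 -c "
from h import *
camera('side');camera('side')"; python3 st.py
```

```text
t 8.02 eef [ 528.26 -101.2    82.12] yaw 61.65 flange-rim 29.62 F [ 0.05  0.03 -1.91] F tool xy -0.03 0.05 T [ 0.042 -0.05   0.042] q6 -1.49 to port tool xy -0.61 -0.01 grip 0.151
t 8.12 eef [ 528.52 -101.3    82.52] yaw 61.65 flange-rim 30.02 F [ 0.72  0.48 -2.07] F tool xy -0.41 0.76 T [ 0.019 -0.004  0.008] q6 -1.49 to port tool xy -0.34 -0.04 grip 0.147
```

move_arm:
  series:
    - [[0, 0, 0, 2, 0], [0, 0, 0, 4, 0], [0, 0, 0, 6, 0], [0, 0, 0, 8, 0], [0, 0, 0, 10, 0], [0, 0, 0, 11.5, 0], [0, 0, 0, 13, 0], [0, 0, 0, 14, 0], [0, 0, 0, 14, 0], [0, 0, 0, 14, 0]]

```text
time_s: 8.95
eef_pos: [0.5283, -0.1012, 0.0682]
eef_rot: [-0.0, 0.245, 0.97, 0.0]
wrist_force: [-0.5, -0.3, -2.2]
opening: 0.149
grasp_force: 58.9
```

```bash
python3 st.py
```

```text
t 8.95 eef [ 528.28 -101.23   68.23] yaw 61.65 flange-rim 15.73 F [-0.47 -0.32 -2.24] F tool xy 0.26 -0.51 T [-0.013  0.025  0.018] q6 -1.49 to port tool xy -0.59 0.01 grip 0.149
```

move_arm:
  series:
    - [[0, 0, 0, 0.5, 0], [0, 0, 0, 1, 0], [0, 0, 0, 1.5, 0], [0, 0, 0, 2, 0], [0, 0, 0, 2.5, 0], [0, 0, 0, 2.8, 0], [0, 0, 0, 3.2, 0], [0, 0, 0, 3.5, 0], [0, 0, 0, 3.5, 0], [0, 0, 0, 3.5, 0]]

```text
time_s: 9.78
eef_pos: [0.5283, -0.1012, 0.0648]
eef_rot: [-0.0, 0.245, 0.97, 0.0]
wrist_force: [-0.6, 0.1, -2.4]
opening: 0.15
grasp_force: 58.9
```

```bash
python3 st.py
```

```text
t 9.78 eef [ 528.29 -101.22   64.76] yaw 61.65 flange-rim 12.26 F [-0.56  0.11 -2.43] F tool xy 0.54 -0.17 T [ 0.005 -0.036  0.015] q6 -1.49 to port tool xy -0.58 -0.0 grip 0.15
```

move_arm:
  series:
    - [[0, 0, 0, 0.3, 0], [0, 0, 0, 0.6, 0], [0, 0, 0, 0.9, 0], [0, 0, 0, 1.2, 0], [0, 0, 0, 1.5, 0], [0, 0, 0, 1.5, 0], [0, 0, 0, 1.5, 0], [0, 0, 0, 1.5, 0], [0, 0, 0, 1.5, 0], [0, 0, 0, 1.5, 0]]

```text
time_s: 10.62
eef_pos: [0.5284, -0.1013, 0.0634]
eef_rot: [0.0, 0.245, 0.97, -0.0]
wrist_force: [0.1, 0.4, -1.6]
opening: 0.147
grasp_force: 59.0
```

```bash
python3 st.py
```

```text
t 10.62 eef [ 528.39 -101.26   63.37] yaw 61.65 flange-rim 10.87 F [ 0.06  0.36 -1.61] F tool xy 0.11 0.34 T [-0.024 -0.042  0.012] q6 -1.49 to port tool xy -0.47 -0.02 grip 0.147
```

move_arm:
  series:
    - [[0, 0, 0, 0.2, 0], [0, 0, 0, 0.4, 0], [0, 0, 0, 0.6, 0], [0, 0, 0, 0.8, 0], [0, 0, 0, 1.0, 0], [0, 0, 0, 1.0, 0], [0, 0, 0, 1.0, 0], [0, 0, 0, 1.0, 0], [0, 0, 0, 1.0, 0], [0, 0, 0, 1.0, 0]]

```text
time_s: 11.45
eef_pos: [0.5286, -0.1013, 0.063]
eef_rot: [0.0, 0.245, 0.97, -0.0]
wrist_force: [-2.2, 0.5, 6.3]
opening: 0.153
grasp_force: 60.1
```

```bash
python3 st.py
```

```text
t 11.45 eef [ 528.62 -101.35   63.05] yaw 61.65 flange-rim 10.55 F [-2.23  0.51  6.34] F tool xy 2.2 -0.62 T [0.212 0.379 0.014] q6 -1.49 to port tool xy -0.23 -0.05 grip 0.153
```

Contact with the crest comes at 10.6 mm above the rim. I ease off and start backing it counter-clockwise, following the slope up.

move_arm:
  series:
    - [[0, 0.1, 0, -0.4, 0], [0, 0.2, 0, -0.56, -0.04], [0, 0.2, 0, -0.75, -0.08], [0, 0.2, 0, -0.95, -0.12], [0, 0.2, 0, -1.1, -0.16], [0, 0.2, 0, -1.3, -0.2], [0, 0.2, 0, -1.5, -0.24], [0, 0.2, 0, -1.7, -0.28], [0, 0.2, 0, -1.85, -0.32], [0, 0.2, 0, -1.85, -0.32]]

```text
time_s: 12.28
eef_pos: [0.5288, -0.1015, 0.0647]
eef_rot: [0.001, 0.087, 0.996, -0.0]
wrist_force: [0.3, -0.0, 4.0]
opening: 0.151
grasp_force: 59.7
```

```bash
python3 st.py
```

```text
t 12.28 eef [ 528.81 -101.48   64.66] yaw 80.06 flange-rim 12.16 F [ 0.34 -0.04  4.02] F tool xy -0.35 0.02 T [-0.052 -0.068 -0.017] q6 -1.81 to port tool xy 0.01 -0.02 grip 0.151
```

move_arm:
  series:
    - [[0, 0, 0, -0.3, -0.04], [0, 0, 0, -0.5, -0.08], [0, 0, 0, -0.7, -0.12], [0, 0, 0, -0.9, -0.16], [0, 0, 0, -1.1, -0.2], [0, 0, 0, -1.25, -0.24], [0, 0, 0, -1.45, -0.28], [0, 0, 0, -1.65, -0.32], [0, 0, 0, -1.8, -0.36], [0, 0, 0, -1.8, -0.36]]

```text
time_s: 13.12
eef_pos: [0.5287, -0.1014, 0.0663]
eef_rot: [0.001, -0.093, 0.996, -0.0]
wrist_force: [0.3, -0.2, 2.6]
opening: 0.147
grasp_force: 59.5
```

```bash
python3 st.py
```

```text
t 13.12 eef [ 528.65 -101.42   66.26] yaw 100.62 flange-rim 13.76 F [ 0.33 -0.25  2.57] F tool xy -0.28 -0.3 T [-0.078 -0.186 -0.015] q6 -2.17 to port tool xy -0.13 -0.1 grip 0.147
```

move_arm:
  series:
    - [[0, 0, 0, -0.15, -0.03], [0, 0, 0, -0.3, -0.06], [0, 0, 0, -0.45, -0.09], [0, 0, 0, -0.6, -0.12], [0, 0, 0, -0.7, -0.15], [0, 0, 0, -0.75, -0.18], [0, 0, 0, -0.75, -0.21], [0, 0, 0, -0.75, -0.24], [0, 0, 0, -0.75, -0.27], [0, 0, 0, -0.75, -0.27]]

```text
time_s: 13.95
eef_pos: [0.528, -0.1011, 0.0663]
eef_rot: [-0.0, -0.225, 0.974, 0.0]
wrist_force: [1.3, -1.1, -1.4]
opening: 0.146
grasp_force: 59.0
```

```bash
python3 st.py
```

```text
t 13.95 eef [ 528.01 -101.05   66.3 ] yaw 116.03 flange-rim 13.8 F [ 1.27 -1.11 -1.45] F tool xy -0.66 -1.56 T [-0.108 -0.304  0.02 ] q6 -2.44 to port tool xy -0.52 -0.75 grip 0.146
```

The load is gone, so the pins are over the gap. I turn a few degrees more, then lower gently.

move_arm:
  series:
    - [[0, -0.2, -0.3, 0, -0.04], [0, -0.3, -0.5, 0, -0.09], [0, -0.3, -0.5, 0, -0.09], [0, -0.3, -0.5, 0.6, -0.09], [0, -0.3, -0.5, 1.2, -0.09], [0, -0.3, -0.5, 1.8, -0.09], [0, -0.3, -0.5, 2.4, -0.09], [0, -0.3, -0.5, 3, -0.09], [0, -0.3, -0.5, 3, -0.09], [0, -0.3, -0.5, 3, -0.09]]

```text
time_s: 14.78
eef_pos: [0.5286, -0.1014, 0.0636]
eef_rot: [-0.0, -0.269, 0.963, 0.0]
wrist_force: [-0.1, -0.5, -1.9]
opening: 0.148
grasp_force: 58.9
```

```bash
python3 st.py
```

```text
t 14.78 eef [ 528.55 -101.45   63.61] yaw 121.22 flange-rim 11.11 F [-0.06 -0.54 -1.87] F tool xy 0.33 -0.43 T [-0.042  0.034 -0.031] q6 -2.53 to port tool xy -0.19 -0.17 grip 0.148
```

Free fall, no contact force. I lower further, to about 4.8 mm above the rim.

move_arm:
  series:
    - [[0, 0, 0, 0.8, 0], [0, 0, 0, 1.6, 0], [0, 0, 0, 2.4, 0], [0, 0, 0, 3.2, 0], [0, 0, 0, 4, 0], [0, 0, 0, 4.8, 0], [0, 0, 0, 5.4, 0], [0, 0, 0, 6, 0], [0, 0, 0, 6, 0], [0, 0, 0, 6, 0]]

```text
time_s: 15.62
eef_pos: [0.5286, -0.1014, 0.0576]
eef_rot: [-0.0, -0.269, 0.963, 0.0]
wrist_force: [-0.7, -0.0, -0.7]
opening: 0.151
grasp_force: 58.9
```

```bash
python3 st.py
```

```text
t 15.62 eef [ 528.55 -101.43   57.63] yaw 121.24 flange-rim 5.13 F [-0.75 -0.05 -0.67] F tool xy 0.66 0.35 T [ 0.017 -0.059  0.027] q6 -2.53 to port tool xy -0.17 -0.19 grip 0.151
```

move_arm:
  series:
    - [[0, 0, 0, 0.2, 0], [0, 0, 0, 0.4, 0], [0, 0, 0, 0.6, 0], [0, 0, 0, 0.8, 0], [0, 0, 0, 1.0, 0], [0, 0, 0, 1.2, 0], [0, 0, 0, 1.3, 0], [0, 0, 0, 1.3, 0], [0, 0, 0, 1.3, 0], [0, 0, 0, 1.3, 0]]

```text
time_s: 16.45
eef_pos: [0.5286, -0.1015, 0.0564]
eef_rot: [0.0, -0.269, 0.963, -0.0]
wrist_force: [0.4, -0.3, -1.5]
opening: 0.15
grasp_force: 58.9
```

```bash
python3 st.py
```

```text
t 16.45 eef [ 528.64 -101.47   56.42] yaw 121.24 flange-rim 3.92 F [ 0.35 -0.35 -1.46] F tool xy -0.12 -0.48 T [-0.035  0.017 -0.037] q6 -2.53 to port tool xy -0.12 -0.11 grip 0.15
```

move_arm:
  series:
    - [[0, 0, 0, 0.1, 0], [0, 0, 0, 0.2, 0], [0, 0, 0, 0.3, 0], [0, 0, 0, 0.4, 0], [0, 0, 0, 0.5, 0], [0, 0, 0, 0.6, 0], [0, 0, 0, 0.7, 0], [0, 0, 0, 0.8, 0], [0, 0, 0, 0.8, 0], [0, 0, 0, 0.8, 0]]

```text
time_s: 17.28
eef_pos: [0.5289, -0.1016, 0.0561]
eef_rot: [0.0, -0.269, 0.963, -0.0]
wrist_force: [-1.8, 0.1, 4.8]
opening: 0.148
grasp_force: 59.9
```

```bash
python3 st.py
```

```text
t 17.28 eef [ 528.93 -101.61   56.08] yaw 121.24 flange-rim 3.58 F [-1.77  0.11  4.84] F tool xy 1.46 1.01 T [ 0.092  0.24  -0.027] q6 -2.53 to port tool xy 0.05 0.16 grip 0.148
```

The pins have dropped into the gaps: floor contact at 3.6 mm, well under 7 mm. I ease off and turn clockwise.

move_arm:
  series:
    - [[0, 0.15, 0.05, -0.25, 0], [0, 0.15, 0.05, -0.25, 0.03], [0, 0.15, 0.05, -0.25, 0.06], [0, 0.15, 0.05, -0.25, 0.09], [0, 0.15, 0.05, -0.25, 0.12], [0, 0.15, 0.05, -0.25, 0.15], [0, 0.15, 0.05, -0.25, 0.18], [0, 0.15, 0.05, -0.25, 0.21], [0, 0.15, 0.05, -0.25, 0.21], [0, 0.15, 0.05, -0.25, 0.21]]

```text
time_s: 18.12
eef_pos: [0.5289, -0.1017, 0.0562]
eef_rot: [0.001, -0.167, 0.986, -0.0]
wrist_force: [0.4, 0.3, 3.5]
opening: 0.151
grasp_force: 59.7
```

```bash
python3 st.py
```

```text
t 18.12 eef [ 528.94 -101.66   56.18] yaw 109.25 flange-rim 3.68 F [0.44 0.32 3.49] F tool xy -0.52 0.15 T [ 0.007 -0.068 -0.061] q6 -2.32 to port tool xy 0.08 0.2 grip 0.151
```

move_arm:
  series:
    - [[0, 0, 0, 0, 0.03], [0, 0, 0, 0, 0.06], [0, 0, 0, 0, 0.09], [0, 0, 0, 0.1, 0.12], [0, 0, 0, 0.2, 0.15], [0, 0, 0, 0.3, 0.18], [0, 0, 0, 0.4, 0.21], [0, 0, 0, 0.4, 0.21], [0, 0, 0, 0.4, 0.21], [0, 0, 0, 0.4, 0.21]]

```text
time_s: 18.95
eef_pos: [0.5285, -0.1015, 0.0554]
eef_rot: [-0.0, -0.063, 0.998, -0.0]
wrist_force: [-0.5, -0.6, 4.3]
opening: 0.153
grasp_force: 59.7
```

```bash
python3 st.py
```

```text
t 18.95 eef [ 528.45 -101.53   55.44] yaw 97.24 flange-rim 2.94 F [-0.47 -0.61  4.32] F tool xy 0.54 -0.54 T [-0.017  0.028 -0.089] q6 -2.11 to port tool xy -0.35 -0.02 grip 0.153
```

move_arm:
  series:
    - [[0, 0, 0, 0, 0.035], [0, 0, 0, 0.15, 0.07], [0, 0, 0, 0.3, 0.105], [0, 0, 0, 0.46, 0.14], [0, 0, 0, 0.62, 0.175], [0, 0, 0, 0.78, 0.21], [0, 0, 0, 0.94, 0.245], [0, 0, 0, 1.1, 0.28], [0, 0, 0, 1.25, 0.315], [0, 0, 0, 1.25, 0.315]]

```text
time_s: 19.78
eef_pos: [0.5282, -0.1014, 0.0541]
eef_rot: [-0.0, 0.095, 0.995, 0.0]
wrist_force: [-1.4, -0.4, 2.9]
opening: 0.15
grasp_force: 59.7
```

```bash
python3 st.py
```

```text
t 19.78 eef [ 528.16 -101.36   54.05] yaw 79.1 flange-rim 1.55 F [-1.37 -0.41  2.87] F tool xy 1.27 -0.66 T [ 0.062  0.183 -0.033] q6 -1.79 to port tool xy -0.65 -0.02 grip 0.15
```

move_arm:
  series:
    - [[0, 0, 0, 0.1, 0.03], [0, 0, 0, 0.25, 0.06], [0, 0, 0, 0.4, 0.09], [0, 0, 0, 0.55, 0.12], [0, 0, 0, 0.7, 0.15], [0, 0, 0, 0.82, 0.18], [0, 0, 0, 0.96, 0.21], [0, 0, 0, 1.1, 0.24], [0, 0, 0, 1.25, 0.27], [0, 0, 0, 1.25, 0.27]]

```text
time_s: 20.62
eef_pos: [0.5282, -0.1014, 0.0528]
eef_rot: [-0.0, 0.228, 0.974, 0.0]
wrist_force: [-0.5, -0.1, 3.2]
opening: 0.148
grasp_force: 59.7
```

```bash
python3 st.py
```

```text
t 20.62 eef [ 528.21 -101.44   52.81] yaw 63.69 flange-rim 0.31 F [-0.54 -0.07  3.17] F tool xy 0.45 -0.31 T [ 0.073  0.196 -0.025] q6 -1.52 to port tool xy -0.55 0.21 grip 0.148
```

move_arm:
  series:
    - [[0, 0, 0, 0.1, 0.02], [0, 0, 0, 0.18, 0.04], [0, 0, 0, 0.26, 0.06], [0, 0, 0, 0.35, 0.08], [0, 0, 0, 0.44, 0.1], [0, 0, 0, 0.53, 0.12], [0, 0, 0, 0.6, 0.14], [0, 0, 0, 0.6, 0.14], [0, 0, 0, 0.6, 0.14], [0, 0, 0, 0.6, 0.14]]

```text
time_s: 21.45
eef_pos: [0.5287, -0.1016, 0.0524]
eef_rot: [0.0, 0.295, 0.955, -0.0]
wrist_force: [1.8, 0.1, 0.1]
opening: 0.148
grasp_force: 59.3
```

```bash
python3 st.py
```

```text
t 21.45 eef [ 528.73 -101.61   52.36] yaw 55.64 flange-rim -0.14 F [1.8  0.07 0.11] F tool xy -1.45 1.08 T [-0.057 -0.302  0.029] q6 -1.38 to port tool xy 0.01 0.13 grip 0.148
```

move_arm:
  series:
    - [[0, 0, 0, 0.2, 0.02], [0, 0, 0, 0.35, 0.04], [0, 0, 0, 0.45, 0.06], [0, 0, 0, 0.55, 0.08], [0, 0, 0, 0.65, 0.1], [0, 0, 0, 0.65, 0.1], [0, 0, 0, 0.65, 0.1], [0, 0, 0, 0.65, 0.1], [0, 0, 0, 0.65, 0.1], [0, 0, 0, 0.65, 0.1]]

```text
time_s: 22.28
eef_pos: [0.5291, -0.1019, 0.0523]
eef_rot: [0.001, 0.343, 0.939, -0.0]
wrist_force: [2.0, -1.3, 5.3]
opening: 0.149
grasp_force: 59.9
```

```bash
python3 st.py
```

```text
t 22.28 eef [ 529.15 -101.9    52.34] yaw 49.83 flange-rim -0.16 F [ 1.97 -1.28  5.27] F tool xy -2.32 0.29 T [-0.257 -0.191  0.049] q6 -1.28 to port tool xy 0.52 0.08 grip 0.149
```

move_arm:
  series:
    - [[0, -0.2, 0, -0.2, 0], [0, -0.2, 0, -0.2, 0.01], [0, -0.2, 0, -0.2, 0.02], [0, -0.2, 0, -0.2, 0.03], [0, -0.2, 0, -0.2, 0.04], [0, -0.2, 0, -0.2, 0.05], [0, -0.2, 0, -0.2, 0.06], [0, -0.2, 0, -0.2, 0.06], [0, -0.2, 0, -0.2, 0.06], [0, -0.2, 0, -0.2, 0.06]]

```text
time_s: 23.12
eef_pos: [0.5291, -0.1019, 0.0523]
eef_rot: [0.001, 0.371, 0.929, -0.0]
wrist_force: [1.6, -0.6, 5.8]
opening: 0.153
grasp_force: 59.9
```

```bash
python3 st.py; python3 - <<'E'
from h import *
o=ctrl.get_obs(); c=cal('side'); im,d=camera('side'); e=np.array(o['eef_pos'])
x,y=proj([e],c)[0].astype(int); cv2.imwrite('pics/s3.png',cv2.resize(im[y-40:y+40,x-50:x+50],None,fx=8,fy=7.5,interpolation=cv2.INTER_CUBIC)[:600])
E
```

```text
t 23.12 eef [ 529.14 -101.94   52.32] yaw 46.4 flange-rim -0.18 F [ 1.6  -0.58  5.77] F tool xy -1.56 0.68 T [-0.251 -0.318 -0.01 ] q6 -1.22 to port tool xy 0.55 0.08 grip 0.153
```

View pics/s3.png

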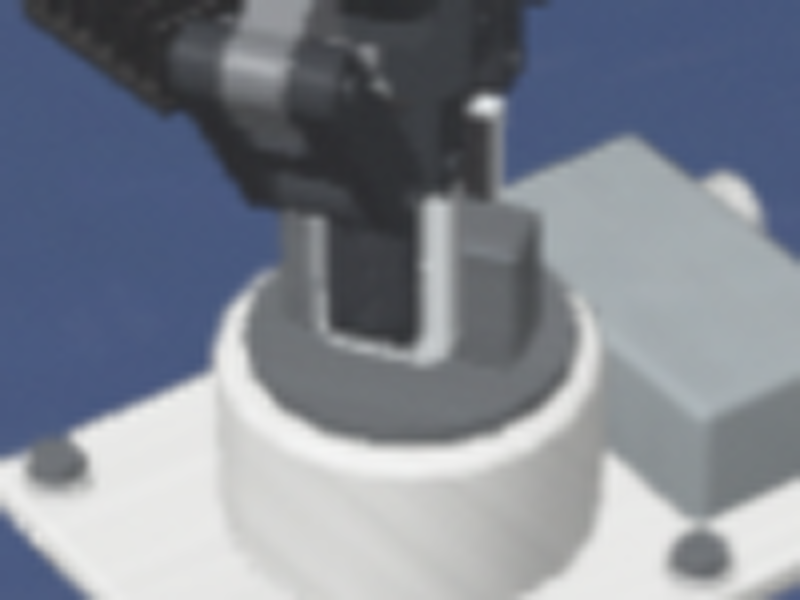

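The plug sits square, with its flange seated round the rim at about (410,380). The height did not change over the last 3.4° while the push stayed up, so it is home. I unload, open and withdraw.

move_arm:
  series:
    - [[0, -0.1, 0, -0.3, 0], [0, -0.1, 0, -0.5, 0], [0, -0.1, 0, -0.5, 0], [0.2, -0.1, 0, -0.5, 0], [0.3, -0.1, 0, -0.5, 0], [0.4, -0.1, 0, -0.5, 0], [0.45, -0.1, 0, -0.5, 0], [0.45, -0.1, 0, -0.5, 0], [0.45, -0.1, 0, -0.5, 0], [0.45, -0.1, 0, -0.5, 0]]

```text
time_s: 24.0
eef_pos: [0.5286, -0.1016, 0.0523]
eef_rot: [-0.0, 0.371, 0.929, 0.0]
wrist_force: [-0.1, -0.5, 0.0]
opening: 0.446
grasp_force: 0.0
```

```bash
python3 st.py
```

```text
t 24.0 eef [ 528.57 -101.63   52.29] yaw 46.47 flange-rim -0.21 F [-0.07 -0.49  0.05] F tool xy -0.29 -0.41 T [-0.015  0.022  0.048] q6 -1.22 to port tool xy -0.08 0.25 grip 0.446
```

move_arm:
  series:
    - [[0.45, 0, 0, -3, 0], [0.45, 0, 0, -10, 0], [0.45, 0, 0, -20, 0], [0.45, 0, 0, -35, 0], [0.45, 0, 0, -50, 0], [0.45, -15, 0, -70, 0], [0.45, -30, 0, -90, 0], [0.45, -40, 0, -100, 0], [0.45, -40, 0, -100, 0], [0.45, -40, 0, -100, 0]]

```text
time_s: 24.83
eef_pos: [0.5582, -0.1296, 0.1535]
eef_rot: [0.001, 0.371, 0.929, -0.0]
wrist_force: [-0.5, 0.1, -1.1]
opening: 0.454
grasp_force: 0.0
```

```bash
python3 - <<'E'
from h import *
camera('top');camera('side')
c=cal('wrist'); im,d=camera('wrist'); cv2.imwrite('pics/w6.png',im); o=ctrl.get_obs(); print(o['eef_pos'],o['wrist_force'])
v,u=np.nonzero(d>0); p=pts(np.c_[u,v],d[v,u],c); r=np.hypot(p[:,0]-.5288,p[:,1]+.1015)*1000
a=np.degrees(np.arctan2(p[:,1]+.1015,p[:,0]-.5288))%360
for t in range(0,360,45):
    f=(abs(a-t)<22)&(r>21)&(r<25.5)&(p[:,2]<.056); g=(abs(a-t)<22)&(r>29)&(r<31)&(p[:,2]>.04); print(t,[(np.median(p[m,2])*1000).round(1) if m.sum()>5 else None for m in (f,g)])
E
```

```text
[ 0.55634963 -0.12833624  0.15117593] [-0.06101703  0.08579972 -0.34641858]
0 [np.float64(49.8), np.float64(231.4)]
45 [np.float64(49.8), np.float64(44.6)]
90 [np.float64(49.7), np.float64(44.6)]
135 [np.float64(49.7), np.float64(44.2)]
180 [np.float64(49.9), np.float64(44.4)]
225 [np.float64(49.8), np.float64(44.2)]
270 [np.float64(49.7), np.float64(231.4)]
315 [np.float64(49.6), np.float64(228.0)]
```

View pics/w6.png

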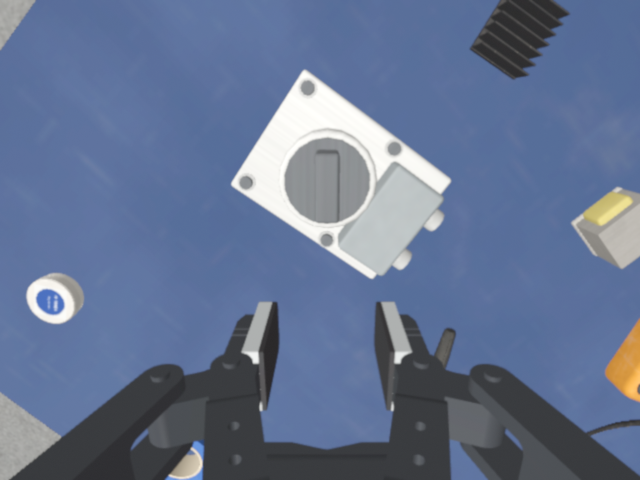

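The flange (centre (328,181)) sits level, 5.3 mm above the rim all round, which matches its 5 mm thickness. The gripper is clear of everything.

```bash
python3 -c "
from bench import order
print(order.hand_in())"
```

```text
the job is handed in; nothing more can be done
None
```

The steel plug is screwed home and level on the housing rim and has been let go; the job was handed in at about 25 s, with no touch on the other bench items seen; contact pushes were mostly 2 to 7 N, about 8 N at the first touch, so a little over the 2 to 5 N asked.

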